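# Load a ball-ended bar into the gas forge and shut its sliding door

## Task

Load the cold forge for the next heat: slide the forge door fully open, take the ball-ended bar from the stock rack and pass it ball first through the ring of the bar rest into the firebox until the ball is under the burner. Lay the bar down so that it rests in the ring with its ball on the firebox floor, let go, then slide the door fully shut so that its slot closes around the bar. Leave the other two bars, the wire brush and the chisel where they are.

Things in the scene. Friction and masses are not known exactly. Their poses are not given: they have to be found in the camera images.
- forge: Black box-shaped gas forge, fixed on the bench: 300 mm wide, 240 deep, shell top at z 250, burner and copper pipe on top up to 431. Origin on the bench under the front face; +x level into the firebox, +y along the face towards the side the door shuts to, z up. Shell: x 0 to 240, y -165 to +135 mm. Before the face stand only the door and its rail (out to x -40, up to z 223), door handle and bar rest.
- forge_mouth (a point): Middle of the lower edge of the forge's mouth, in the front face: x 0, y +10, z 90 mm in the forge's frame, axes parallel to it. The mouth is 100 mm wide (y -40 to +60) and 85 mm high (z 90 to 175). The firebox floor is flat brick at z 90 mm, the firebox 220 mm deep.
- forge_door (a joint): Travel of the grey sliding door in metres: 0 fully shut, 0.105 fully open at its stop; opening moves it along the forge's -y. About 3 N of friction, stays where left; starts shut or slightly ajar. It is a plate 120 mm wide, 26 thick, hung on a round rail; in the forge's frame x -34 to -8, z 80 to 192 and, shut, y -50 to +70 mm.
- door_slot (a point): Centre of the slot in the door, moves with it: shut, x -21, y +46, z 101 mm in the forge's frame. The slot is 20 mm high (z 91 to 111), open at the door's +y edge and 48 mm deep (shut: y +22 to +70), so that the shut door closes around a 12 mm bar; the 24 mm ball cannot pass it.
- door_grip (a point): Grasp point on the door handle, moves with the door: shut, x -105, y -20, z 190 mm in the forge's frame (axes parallel). It lies on an upright round post 12 mm thick (copper coils 15 mm wide), free at the top, from z 150 to 220 mm, 71 mm in front of the door's outer face, carried by a level 12 mm stem at z 150 mm. It can be pinched from above.
- rest_ring (a point): Centre of the upright brass ring of the bar rest, fixed to the forge: x -90, y +38, z 113 mm in its frame (axes parallel). Bore 34 mm, its axis along the forge's x; outside 50 mm, 8 mm thick; a black 10 mm arm holds it from below. The axis of a 12 mm bar lying in the ring is at z 101 to 102 mm, level with a ball lying on the firebox floor.
- hot_spot (a point): Point on the firebox floor straight below the burner: x +100, y +38, z 90 mm in the forge's frame (axes parallel), that is 100 mm behind the front face and 190 mm beyond the ring, in line with its axis.
- rack: Green steel stock rack, fixed on the bench: base 160 x 190 x 6 mm, two cross plates at x -65 and +65 mm, each with V notches at y -60, 0, +60 mm, tips 61 mm high. Origin: centre of the underside; x along the bars. Three 12 mm round bars lie in it in any order, axes 54 mm above the bench, worked ends (ball, point, flat) towards the rack's +x.
- ball_bar: The bar to load: dark steel round bar 12 mm thick with a 24 mm ball at one end, about 0.32 kg. Origin at the ball's centre; +x along the axis, out of the ball end; the plain tail ends at x -310 mm. Balances about 130 mm behind the ball's centre. In the rack it bears 65 and 195 mm behind the ball's centre; behind that, the tail is free all round.
- point_bar: Bystander: brownish round bar in the rack, 12 mm thick, 350 mm long, with a tapered point.
- flat_bar: Bystander: brownish round bar in the rack, 12 mm thick, 350 mm long, with a flattened 20 x 6 mm end.
- wire_brush: Bystander: wire brush with a wooden handle lying on the bench between forge and rack, 265 mm long, 26 wide, under 50 mm high.
- chisel: Bystander: blue-handled chisel lying on the bench, 145 mm long, 18 mm high.

How it is judged (in metres and radians):
On the way, in this order (a step that is already met when the one before it is completed fails the run):
1. the forge door is slid fully open (value of joint forge_door above 0.095 m), for 0.1 s.
2. the ball is in the firebox under the burner, with the bar running through the ring of the bar rest (x of ball_bar in the frame of hot_spot between -0.03 and 0.03 m and y of ball_bar in the frame of hot_spot between -0.02 and 0.02 m and z of ball_bar in the frame of hot_spot below 0.02 m and y of rest_ring in the frame of ball_bar between -0.0155 and 0.0155 m and z of rest_ring in the frame of ball_bar between -0.0155 and 0.0155 m), for 0.2 s.
At the end, for the whole second after the job is handed in: The door is fully shut (within 6 mm), the ball bar runs through the rest's ring, its ball lies on the firebox floor (its centre less than 17 mm above it) within 30 mm along the firebox and 20 mm sideways of the point under the burner, and the bar is at rest (all of step 2 and value of joint forge_door below 0.006 m and z of ball_bar in the frame of hot_spot below 0.017 m and linear speed of ball_bar below 0.02 m/s and angular speed of ball_bar below 0.2 rad/s); the robot touches nothing.
It fails at once if another bar in the rack shifted by more than 40 mm (distance of any of point_bar, flat_bar from where it was at the start of the episode above 0.04 m).
It fails at once if the wire brush or the chisel shifted by more than 40 mm (distance of any of wire_brush, chisel from where it was at the start of the episode above 0.04 m).
It also fails if it takes over 67 s, if anything falls off the work surface, if the arm or the gripper's body presses on something with over 40 N, if the wrist force passes 120 N, or if a joint passes its speed limit or range.

## Robot

A 6-joint arm with a two-finger parallel gripper is mounted at the origin on the work surface. World frame = base frame: x ahead of the robot, y to its left, z up, the work surface at z = 0. Lengths are in m, angles in degrees, forces in N, time in s.
With the tool pointing down it reaches from about 0.4 to 0.825 m from the base axis. Payload 7 kg.
Tool frame: the origin (TCP) lies at the centre of the arm's flange, where the gripper is bolted on; the fingertips stand 178 mm ahead of it and the grasp point (between the pads) lies 159 mm ahead of it (tip_reach is the distance from the TCP to the fingertips, in m); z points along the fingers, y is the line along which they close (so a half turn about z gives the same grasp; the last joint's range is limited). The gripper opens to 88 mm and grips with 3 to 60 N. Pads are 19 mm wide; open, the fingers measure 130 mm over their backs; the gripper's body (78 mm by 193 mm) begins 47 mm behind the grasp point.
Start: joints at [-48.409, 20.546, 0.682, 0, -70.136, -16.507], TCP at [0.286, -0.611, 0.405] pointing down, gripper open.
Joint ranges: [-176.03, 176.03], [-82.01, 121.73], [-58.28, 71.71], [-173.87, 95.51], [-174.79, -0.11], [-173.66, 173.66]. Speed limits (degrees/s): [136.94, 136.94, 172.46, 180, 180, 180].

## Interface

Orientations are given as [roll, pitch, yaw] about the fixed x, y, z axes, in that order (R = Rz(yaw) Ry(pitch) Rx(roll)).
In Python, from plant import * gives the robot as it stands.
- The arm moves only by the shell command python3 -m handwheel 'ROWS'. ROWS is JSON, a list of rows, each a list of 7 numbers: the opening, from -1 (shut) to 1 (fully open), then the shift along the tool's x, y, z as a fraction of full scale, then the turn, a rotation vector about the tool's x, y, z as a fraction of full scale. A call has 1 to 5 rows; each row shifts and turns the commanded pose from where the row before left it, along the tool's axes as they then stand; what a row does not reach is not made up. Full scale, the value 1, is 0.025 m for a shift and 6 degrees for a turn. A row lasts 1/8 s, in which the tool goes at most 62.5 mm and 10.7 degrees, less where a joint would pass 70% of its speed; a pose out of reach is approached as far as the arm can. A call with a number of a shift or a turn outside -1 to 1 is refused whole. A call with a gripper value outside its range is refused whole. The fingers move at their own pace and stop on an object; the grip force is fixed at half the most. Time passes only in rows, so rows that do not move let the fingers close. It gives the time, the measured TCP pose, the force, the opening and the grip force at its end, in the units of the state.
- get_obs(): the state, without advancing time (a new reading comes with each control period).
- snapshot(name): name is "scene" or "top" or "wrist"; returns a dict with "color" (420x560x3 uint8, red, green, blue), "fx", "fy", "cx", "cy" (pixels), "k1" (the pictures are not rectified: a ray, as slopes to the right and down, at radius r is drawn at 1 + k1 r^2 times it, then the intrinsics apply), "R" (3x3) and "t" (3): a world point X has camera coordinates R X + t; the wrist camera has in their place "tool_from_camera" (4x4, takes a point from camera to tool coordinates, whose origin is the TCP and whose axes are the flange's). Camera axes: x right, y down, z forward; pixel columns grow to the right and rows downward; lengths in m; the calibration is good to about 2 mm. A picture is of the moment at which its call begins: read the wrist's pose just before it. There is no depth.
- close_job(): hands the job in; it is judged then, once.
The state is a dict: "clock": time; "joint_pos": joint angles; "qvel": joint speeds; "tau": joint torques, N m; "tool_pos": TCP position; "orientation": TCP orientation; "force": force on the tool from outside, world axes, zero at the start; "moment": the same for the moment, N m; "opening": finger opening in m; "gripper_force": force on a finger pad.
Only numpy, scipy, OpenCV 4.12 (cv2) and the standard library are available. Lean on these libraries where they do the work, as an engineer would, in place of code of your own. Each camera call takes 0.05 s, during which the arm holds its last target. There are 200 camera calls.

## Working session

There is one attempt and no reset: what is moved stays moved. The work goes in short steps, Python scripts to look and compute and a shell command to move; the robot and the scene stay as the last step left them, time stands still between calls to the robot, and variables do not carry over. Pictures are saved under pics/ and viewed, at most 10 in all, crops included, and the job is handed in when it is done.

```bash
mkdir -p pics
python3 - <<'E'
from plant import *
import cv2,numpy as np,pickle
d={}
for n in("scene","top"):
    s=snapshot(n);d[n]=s;cv2.imwrite(f"pics/{n}0.png",s["color"][:,:,::-1])
    print(n,{k:np.round(v,4).tolist() for k,v in s.items() if k!="color"})
pickle.dump(d,open("d.pkl","wb"));print(get_obs())
E
```

```text
scene {'fx': 442.8605, 'fy': 442.8605, 'cx': 270.094, 'cy': 206.1692, 'k1': -0.0049, 'R': [[0.5648, 0.8252, -0.0027], [0.5254, -0.3621, -0.77], [-0.6363, 0.4335, -0.6381]], 't': [-0.3581, -0.1795, 1.3567]}
top {'fx': 511.5326, 'fy': 511.5326, 'cx': 277.0036, 'cy': 207.3342, 'k1': -0.1503, 'R': [[-0.0197, -0.9996, 0.0208], [-0.9985, 0.0186, -0.051], [0.0506, -0.0217, -0.9985]], 't': [0.0339, 0.5391, 1.2074]}
{'clock': 0.1, 'joint_pos': array([-4.84089655e+01,  2.05865864e+01,  6.37528414e-01, -1.75095231e-02,
       -7.01356949e+01, -1.65059721e+01]), 'qvel': array([-0.036417  , -0.06585466,  0.12795454,  0.0689628 , -0.02974483,
       -0.05971078]), 'tau': array([-1.84001154e-03, -5.84163451e+01,  2.93751776e+01,  7.01568916e+00,
        1.01063331e-02, -7.31916884e-05]), 'tool_pos': array([ 0.28608169, -0.61117501,  0.40381394]), 'orientation': array([ 1.79914063e+02, -8.29921669e-03, -1.54920893e+02]), 'force': array([-0.45825668,  0.15861385, -0.00569464]), 'moment': array([-0.00808348,  0.00101267, -0.00749297]), 'gripper_force': 0.0, 'opening': 0.08767143194592195}
```

View pics/scene0.png

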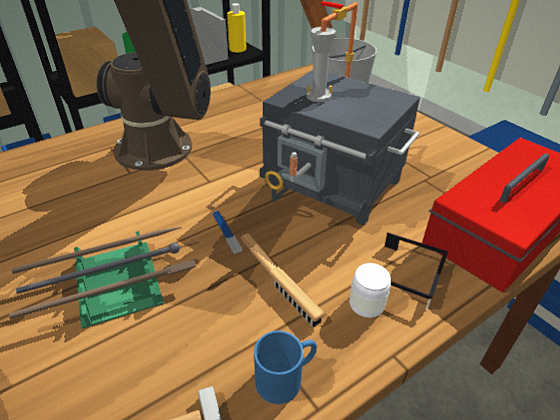

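View pics/top0.png

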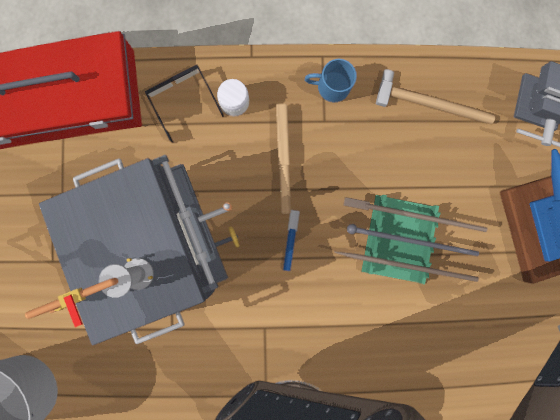

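The scene view shows the forge with its brass ring at about (274,180) and the handle post at (293,165), and the rack at lower left. In the top view the ball bar is the middle one: ball at about (352,230), tail at (478,252). The ring is at (235,237) and the handle knob at (228,206). The forge's shell-top corners are near (40,203), (150,160), (205,297) and (95,343).

```bash
cat > h.py <<'E'
import numpy as np,cv2
from scipy.spatial.transform import Rotation as Ro
def K(s): return np.array([[s["fx"],0,s["cx"]],[0,s["fy"],s["cy"]],[0,0,1.]])
def pose(s,obs=None):
    "camera-to-world R, origin"
    if "R" in s: R=np.array(s["R"]); return R.T,-R.T@np.array(s["t"])
    T=np.array(s["tool_from_camera"]); Rt=Ro.from_euler("xyz",obs["orientation"],degrees=True).as_matrix()
    return Rt@T[:3,:3], Rt@T[:3,3]+np.array(obs["tool_pos"])
def rays(s,px,obs=None):
    p=np.asarray(px,float).reshape(-1,1,2)
    q=cv2.undistortPoints(p,K(s),np.array([s["k1"],0,0,0.]))[:,0]
    R,o=pose(s,obs); return np.c_[q,np.ones(len(q))]@R.T,o
def cast(s,px,z,obs=None):
    d,o=rays(s,px,obs); return o+d*((z-o[2])/d[:,2])[:,None]
def proj(s,X,obs=None):
    R,o=pose(s,obs); C=(np.asarray(X,float).reshape(-1,3)-o)@R
    q=C[:,:2]/C[:,2:]; q=q*(1+s["k1"]*(q**2).sum(1))[:,None]
    return q*[s["fx"],s["fy"]]+[s["cx"],s["cy"]]
def tri(L):
    "L: list of (d,o)"
    A=0;b=0
    for d,o in L:
        d=d/np.linalg.norm(d);P=np.eye(3)-np.outer(d,d);A=A+P;b=b+P@o
    return np.linalg.solve(A,b)
E
python3 - <<'E'
from h import *; import pickle
from plant import *
d=pickle.load(open("d.pkl","rb"));s=d["top"]
im=s["color"]; g=cv2.cvtColor(im,cv2.COLOR_RGB2GRAY); e=cv2.Canny(g,40,120)
ys,xs=np.nonzero(e); P=np.c_[xs,ys].astype(float)
c=np.array([[40,203],[150,160],[205,297],[95,343]],float)
for i in range(4):
    a,b=c[i],c[(i+1)%4]; u=(b-a)/np.linalg.norm(b-a); n=np.array([-u[1],u[0]])
    t=(P-a)@u; m=(abs((P-a)@n)<5)&(t>8)&(t<np.linalg.norm(b-a)-8)
    W=cast(s,P[m],.25)[:,:2].astype(np.float32)
    l=cv2.fitLine(W,cv2.DIST_WELSCH,0,.002,.002)[:,0]
    print("edge",i,m.sum(),l.round(4),np.degrees(np.arctan2(l[1],l[0])).round(2))
hsv=cv2.cvtColor(im,cv2.COLOR_RGB2HSV)
print("corners",cast(s,c,.25).round(3).tolist())
print("ring top",cast(s,[[235,237]],.125).round(3),"handle",cast(s,[[228,206]],.22).round(3))
print("ball,tail",cast(s,[[352,230],[478,252]],.054).round(3).tolist())
w=snapshot("wrist");print({k:np.round(v,4).tolist() for k,v in w.items() if k!="color"})
sc=d["scene"]
A=cv2.resize(sc["color"][80:220,240:440],None,fx=4,fy=4,interpolation=cv2.INTER_CUBIC)
B=cv2.resize(im[140:350,30:250],None,fx=2.5,fy=2.5)
cv2.imwrite("pics/a.png",A[:,:,::-1]);cv2.imwrite("pics/b.png",B[:,:,::-1])
E
```

```text
edge 0 125 [ 0.3469 -0.9379  0.5865  0.3963] -69.7
edge 1 192 [0.9305 0.3662 0.5017 0.229 ] 21.48
edge 2 130 [ 0.3429 -0.9394  0.3017  0.3004] -69.95
edge 3 182 [0.935  0.3546 0.3988 0.445 ] 20.77
corners [[0.545, 0.496, 0.25], [0.624, 0.274, 0.25], [0.358, 0.17, 0.25], [0.27, 0.388, 0.25]]
ring top [[0.472 0.118 0.125]] handle [[0.534 0.125 0.22 ]]
ball,tail [[0.482, -0.148, 0.054], [0.422, -0.451, 0.054]]
{'fx': 345.3887, 'fy': 345.3887, 'cx': 280.5989, 'cy': 202.1614, 'k1': -0.0206, 'tool_from_camera': [[-0.0008, -0.9614, -0.2751, 0.0739], [1.0, -0.0011, 0.0007, 0.0011], [-0.001, -0.2751, 0.9614, 0.0206], [0.0, 0.0, 0.0, 1.0]]}
```

View pics/b.png

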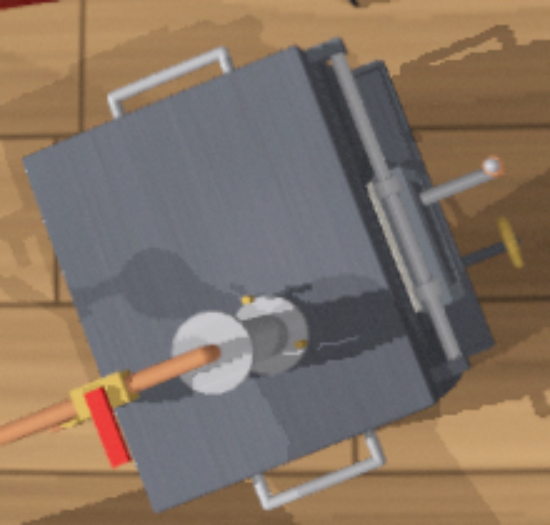

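The shell-top edges measure 300.4 x 238.6 mm against 300 x 240, which gives forge origin ≈ (0.477, 0.219) and yaw ≈ 110.7°. The crop shows the knob and ring where that pose predicts them. Next I turn the tool and move above the handle.

```bash
R='[1,0,0,-0.1,0,0,-1]'; python3 -m handwheel '[[1,0,0,-0.1,0,0,-1],[1,0,0,-0.1,0,0,-1],[1,0,0,-0.1,0,0,-1],[1,0,0,-0.1,0,0,-1],[1,0,0,-0.1,0,0,-1]]' >/dev/null
python3 -m handwheel '[[1,0,0,-0.1,0,0,-1],[1,0,0,-0.1,0,0,-1],[1,0,0,-0.1,0,0,-1],[1,0,0,-0.1,0,0,-1],[1,0,0,-0.1,0,0,-1]]' >/dev/null
python3 -m handwheel '[[1,0,0,-0.1,0,0,-1],[1,0,0,-0.1,0,0,-1],[1,0,0,0,0,0,-1],[1,0,0,0,0,0,-1],[1,0,0,0,0,0,-0.26]]'
python3 -m handwheel '[[1,-1,-0.82,0,0,0,0],[1,-1,-0.82,0,0,0,0],[1,-1,-0.82,0,0,0,0],[1,-1,-0.82,0,0,0,0],[1,-1,-0.82,0,0,0,0]]'
```

```text
clock: 2.02
tool_pos: [0.2861, -0.6113, 0.4343]
orientation: [180.0, 0.0, -69.3]
force: [0.3, -0.0, 1.0]
opening: 0.0877
gripper_force: 0.0
clock: 2.65
tool_pos: [0.3382, -0.4572, 0.4346]
orientation: [180.0, 0.0, -69.5]
force: [1.0, -1.2, 0.0]
opening: 0.0874
gripper_force: 0.0
```

```bash
python3 -m handwheel '[[1,-1,-0.82,0,0,0,0],[1,-1,-0.82,0,0,0,0],[1,-1,-0.82,0,0,0,0],[1,-1,-0.82,0,0,0,0],[1,0,0,0,0,0,0]]' >/dev/null
cat > snap.py <<'E'
import sys,pickle,cv2
from plant import *
o=get_obs();s=snapshot("wrist");pickle.dump((s,o),open(sys.argv[1]+".pkl","wb"))
cv2.imwrite(f"pics/{sys.argv[1]}.png",s["color"][:,:,::-1]);print(o["tool_pos"].round(4),o["orientation"].round(2))
E
python3 snap.py w1
python3 -m handwheel '[[1,-1,-0.82,0,0,0,0],[1,-1,-0.82,0,0,0,0],[1,-1,-0.82,0,0,0,0],[1,-1,-0.82,0,0,0,0],[1,-1,-0.82,0,0,0,0]]' >/dev/null
python3 -m handwheel '[[1,-1,-0.82,0,0,0,0],[1,-1,-0.82,0,0,0,0],[1,-1,-0.82,0,0,0,0],[1,-1,-0.82,0,0,0,0],[1,-1,-0.82,0,0,0,0]]' >/dev/null
python3 -m handwheel '[[1,-1,-0.82,0,0,0,0],[1,-1,-0.82,0,0,0,0],[1,-1,-0.82,0,0,0,0],[1,0,0,0,0,0,0],[1,0,0,0,0,0,0]]'; python3 snap.py w2
```

```text
[ 0.3798 -0.3343  0.435 ] [-1.7996e+02 -2.0000e-02 -6.9300e+01]
clock: 5.2
tool_pos: [0.5144, 0.0618, 0.4343]
orientation: [180.0, -0.0, -69.4]
force: [-0.2, -0.3, -0.3]
opening: 0.0877
gripper_force: 0.0
[0.5144 0.0618 0.4343] [ 1.7995e+02 -1.0000e-02 -6.9400e+01]
```

View pics/w2.png

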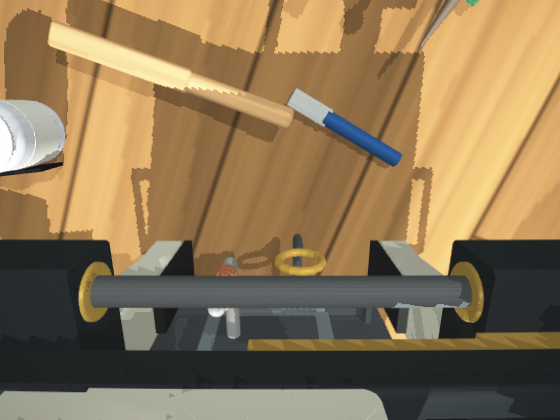

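View pics/w1.png

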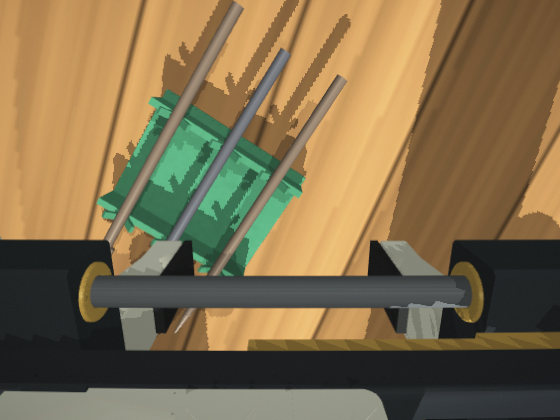

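w2 shows the ring at about (300,262), 275–327 wide, and the handle top at (227,270). w1 shows the ball bar as the middle one, from its tail at (286,52) down to (177,237).

Run:
```python
from h import *; import pickle
s,o=pickle.load(open("w2.pkl","rb"))
xh=np.array([np.cos(np.radians(110.7)),np.sin(np.radians(110.7)),0]);zh=np.array([0,0,1.]);yh=np.cross(zh,xh);O=np.array([.4769,.2188,0])
F=np.c_[xh,yh,zh]
f=lambda p:((np.asarray(p)-O)@F*1000).round(1)
w=lambda p:O+F@(np.array(p)/1000)
print("ring pred px",proj(s,[w([-90,y,z]) for y,z in((38,138),(13,113),(63,113))],o).round(1).tolist())
h=cv2.cvtColor(s["color"],cv2.COLOR_RGB2HSV);m=cv2.inRange(h,(18,110,90),(32,255,255));m[:,:262]=0;m[:,340:]=0;m[:235]=0;m[285:]=0
n,l,st,ce=cv2.connectedComponentsWithStats(m);k=1+st[1:,4].argmax();print("ring blob",st[k],ce[k])
x0,wd=st[k][0],st[k][2];yy=st[k][1]+st[k][3]/2
print("ring sides",f(cast(s,[[x0-.5,yy],[x0+wd-.5,yy]],.118,o)).tolist())
print("handle pred px",proj(s,[w([-105,-20,220])],o).round(1), "meas",f(cast(s,[[227,270]],.22,o)))
# same for scene & top: ring centre
d=pickle.load(open("d.pkl","rb"))
for n_,box in(("top",(225,222,246,252)),("scene",(260,165,290,196))):
    S=d[n_];h=cv2.cvtColor(S["color"],cv2.COLOR_RGB2HSV);m=cv2.inRange(h,(18,130,90),(32,255,255));q=np.zeros_like(m);q[box[1]:box[3],box[0]:box[2]]=1;m*=q
    n,l,st,ce=cv2.connectedComponentsWithStats(m);k=1+st[1:,4].argmax();b=st[k]
    print(n_,b,"pred",proj(S,[w([-90,38,113]),w([-90,38,138]),w([-90,13,113]),w([-90,63,113])]).round(1).tolist())
# bar in w1
s1,o1=pickle.load(open("w1.pkl","rb"));im=s1["color"].astype(int)
m=((im[:,:,2]>=im[:,:,0]-8)&(im[:,:,1]-im[:,:,0]<15)&(im.sum(2)<420)).astype(np.uint8)
m[238:]=0;m[:,:150]=0;m[:,310:]=0
n,l,st,ce=cv2.connectedComponentsWithStats(m);k=1+st[1:,4].argmax();print("bar blob",st[k])
ys,xs=np.nonzero(l==k);W=cast(s1,np.c_[xs,ys],.054,o1)[:,:2].astype(np.float32)
L=cv2.fitLine(W,cv2.DIST_HUBER,0,.01,.01)[:,0];u=L[:2]*np.sign(L[1]);t=(W-L[2:])@u
print("w1 line",L,np.degrees(np.arctan2(u[1],u[0])),"tail",L[2:]+u*t.min(),"width",4*((W-L[2:])@[-u[1],u[0]]).std()*.87)
# top: ball & bar
S=d["top"];im=S["color"].astype(int);m=((im[:,:,2]>=im[:,:,0]-5)&(im[:,:,1]-im[:,:,0]<12)&(im.sum(2)<420)).astype(np.uint8)
q=np.zeros_like(m);q[220:262,340:490]=1;m*=q
n,l,st,ce=cv2.connectedComponentsWithStats(m);k=1+st[1:,4].argmax();print("top bar blob",st[k]);ys,xs=np.nonzero(l==k)
bm=xs<358;print("ball px",xs[bm].min(),ys[bm].min(),ys[bm].max())
W=cast(S,np.c_[xs,ys],.054)[:,:2].astype(np.float32);L=cv2.fitLine(W,cv2.DIST_HUBER,0,.01,.01)[:,0];u=L[:2]*np.sign(L[1]);t=(W-L[2:])@u
print("top line",L,np.degrees(np.arctan2(u[1],u[0])),"ball tip",L[2:]+u*t.max(),"tail",L[2:]+u*t.min(),np.ptp(t))
```

```text
ring pred px [[300.8, 271.9], [273.1, 259.6], [325.6, 259.5]]
ring blob [274 248  53  28 947] [299.90496304 261.67053854]
ring sides [[-90.0, 13.5, 118.0], [-89.8, 63.3, 118.0]]
handle pred px [[218.2 310.8]] meas [[-134.  -13.  220.]]
top [229 227  11  21 106] pred [[233.9, 236.2], [233.1, 236.3], [229.7, 225.6], [238.1, 246.9]]
scene [265 171  18  19 172] pred [[273.9, 179.8], [273.9, 171.0], [282.8, 183.4], [265.2, 176.2]]
bar blob [ 168   49  122  189 2304]
w1 line [ 0.21538834  0.97652847  0.44119284 -0.34766623] 77.56168 tail [ 0.4186534  -0.44985557] width 0.0112985475
top bar blob [347 224 132  31 596]
ball px 347 224 233
top line [ 0.21278474  0.9770991   0.45562625 -0.282874  ] 77.7144 ball tip [ 0.4874993  -0.13651417] tail [ 0.4189218  -0.45141932] 0.32228577
```

The forge pose holds to about 1 mm: the ring measures at y 38.4. The bar measures 322 mm from ball tip to tail, as it should. Now I pinch the handle and open the door.

```bash
python3 -m handwheel '[[1,-0.75,-0.55,0,0,0,0],[1,-0.75,-0.55,0,0,0,0],[1,-0.7,-0.5,0.4,0,0,0],[1,0,0,1,0,0,0],[1,0,0,1,0,0,0]]'
python3 -m handwheel '[[1,0,0,1,0,0,0],[0,0,0,0,0,0,0],[-1,0,0,0,0,0,0],[-1,0,0,0,0,0,0],[-1,0,0,0,0,0,0]]'
python3 -m handwheel '[[-1,0,0,0,0,0,0],[-1,0,0,0,0,0,0]]'
```

```text
clock: 5.88
tool_pos: [0.5324, 0.1294, 0.3731]
orientation: [180.0, 0.0, -69.3]
force: [0.0, -0.1, 0.4]
opening: 0.0879
gripper_force: 0.0
clock: 6.5
tool_pos: [0.5325, 0.1281, 0.3505]
orientation: [-179.9, 0.0, -69.4]
force: [0.4, 0.2, 0.5]
opening: 0.0533
gripper_force: 0.0
clock: 6.75
tool_pos: [0.5323, 0.1279, 0.3499]
orientation: [-180.0, 0.0, -69.4]
force: [-0.7, -0.5, 0.3]
opening: 0.0333
gripper_force: 0.0
```

```bash
python3 -m handwheel '[[-1,0,0,0,0,0,0],[-1,0,0,0,0,0,0],[-1,0,0,0,0,0,0]]'
python3 -m handwheel '[[-1,0,-0.85,0,0,0,0],[-1,0,-0.85,0,0,0,0],[-1,0,-0.85,0,0,0,0],[-1,0,-0.85,0,0,0,0],[-1,0,-0.7,0,0,0,0]]'
python3 -m handwheel '[[-1,0,0,0,0,0,0],[-1,0,-0.1,0,0,0,0]]'
```

```text
clock: 7.12
tool_pos: [0.5326, 0.128, 0.3497]
orientation: [-180.0, -0.0, -69.4]
force: [1.9, -0.0, 0.1]
opening: 0.0113
gripper_force: 30.0
clock: 7.75
tool_pos: [0.6284, 0.1642, 0.3498]
orientation: [179.9, 0.0, -69.4]
force: [-4.3, 0.7, 5.1]
opening: 0.0113
gripper_force: 30.0
clock: 8.0
tool_pos: [0.6301, 0.1649, 0.3497]
orientation: [179.9, 0.0, -69.4]
force: [-4.0, 1.0, 4.1]
opening: 0.0114
gripper_force: 30.0
```

```bash
python3 -m handwheel '[[-1,0,-0.15,0,0,0,0],[-1,0,0,0,0,0,0]]'
python3 -m handwheel '[[1,0,0,0,0,0,0],[1,0,0,0,0,0,0],[1,0,0,-1,0,0,0],[1,0,0,-1,0,0,0],[1,0,0,-1,0,0,0]]'
```

```text
clock: 8.25
tool_pos: [0.6313, 0.1653, 0.3497]
orientation: [179.6, 0.0, -69.4]
force: [-15.9, -1.5, 11.1]
opening: 0.0113
gripper_force: 30.0
clock: 8.88
tool_pos: [0.6342, 0.1662, 0.4251]
orientation: [180.0, -0.0, -69.4]
force: [0.3, -0.1, -0.1]
opening: 0.0562
gripper_force: 0.0
```

The stop is felt at 16 N, so the door is fully open. On to the rack.

```bash
python3 -m handwheel '[[-0.1,1,0.89,0,0,0,0],[-0.1,1,0.89,0,0,0,0],[-0.1,1,0.89,0,0,0,0],[-0.1,1,0.89,0,0,0,0],[-0.1,1,0.89,0,0,0,0]]' >/dev/null
python3 -m handwheel '[[-0.1,1,0.89,0,0,0,0],[-0.1,1,0.89,0,0,0,0],[-0.1,1,0.89,0,0,0,0],[-0.1,1,0.89,0,0,0,0],[-0.1,1,0.89,0,0,0,0]]' >/dev/null
python3 -m handwheel '[[-0.1,1,0.89,0,0,0,0],[-0.1,1,0.89,0,0,0,0],[-0.1,1,0.89,0,0,0,0],[-0.1,1,0.89,0,0,0,0],[-0.1,1,0.89,0,0,0,0]]' >/dev/null
python3 -m handwheel '[[-0.1,0,0,0,0,0,1],[-0.1,0,0,0,0,0,1],[-0.1,0,0,0,0,0,1],[-0.1,0,0,0,0,0,1],[-0.1,0,0,0,0,0,1]]' >/dev/null
python3 -m handwheel '[[-0.1,0,0,0,0,0,0.5],[-0.1,0,0,0,0,0,0]]';python3 snap.py w3
cat > bar.py <<'E'
import sys
from h import *; import pickle
s,o=pickle.load(open(sys.argv[1]+".pkl","rb"));im=s["color"].astype(int)
pr=proj(s,[[.4849-.2147*.31,-.1482-.9767*.31,.054],[.4849-.2147*.2,-.1482-.9767*.2,.054],[.4484,-.3142,.054]],o);print("pred tail,200,170",pr.round(0).tolist())
m=((im[:,:,2]>=im[:,:,0]-8)&(im[:,:,1]-im[:,:,0]<15)&(im.sum(2)<420)).astype(np.uint8)
m[235:]=0;c=int(pr[1][0]);m[:,:c-45]=0;m[:,c+45:]=0
n,l,st,ce=cv2.connectedComponentsWithStats(m);k=1+st[1:,4].argmax();print("blob",st[k])
ys,xs=np.nonzero(l==k);W=cast(s,np.c_[xs,ys],.054,o)[:,:2].astype(np.float32)
L=cv2.fitLine(W,cv2.DIST_HUBER,0,.01,.01)[:,0];u=L[:2]*np.sign(L[1]);t=(W-L[2:])@u
tail=L[2:]+u*t.min();g=tail+u*.140
a=np.radians(o["orientation"][2]);xt=np.array([np.cos(a),np.sin(a)]);yt=np.array([np.sin(a),-np.cos(a)])
e=g-o["tool_pos"][:2];print("yaw",np.degrees(np.arctan2(u[1],u[0])),"tail",tail,"grip at",g,"err tool x,y units",e@xt/.025,e@yt/.025)
E
python3 bar.py w3
```

```text
clock: 11.62
tool_pos: [0.4539, -0.3024, 0.4245]
orientation: [180.0, 0.0, -102.3]
force: [-0.2, 0.1, -1.0]
opening: 0.0397
gripper_force: 0.0
[ 0.4539 -0.3024  0.4245] [ 180.      0.   -102.34]
pred tail,200,170 [[283.0, 13.0], [283.0, 135.0], [283.0, 165.0]]
blob [ 277   14    6  221 1078]
yaw 77.688034 tail [ 0.421618   -0.45105794] grip at [ 0.45147082 -0.31427777] err tool x,y units 0.4855301177555328 -0.0056536824759591785
```

```bash
python3 -m handwheel '[[-0.1,0.5,0.1,0.46,0,0,0],[-0.1,0,0,1,0,0,0],[-0.1,0,0,1,0,0,0],[-0.1,0,0,1,0,0,0],[-0.1,0,0,1,0,0,0]]' >/dev/null
python3 -m handwheel '[[-0.1,0,0,1,0,0,0],[-0.1,0,0,1,0,0,0],[-0.1,0,0,1,0,0,0],[-0.1,0,0,1,0,0,0],[-0.1,0,0,0,0,0,0]]'
python3 snap.py w4
python3 -m handwheel '[[-1,0,0,0,0,0,0],[-1,0,0,0,0,0,0],[-1,0,0,0,0,0,0],[-1,0,0,0,0,0,0],[-1,0,0,0,0,0,0]]'
```

```text
clock: 12.92
tool_pos: [0.4475, -0.3142, 0.2109]
orientation: [179.7, 0.0, -102.4]
force: [0.1, 0.0, 1.2]
opening: 0.0393
gripper_force: 0.0
[ 0.4475 -0.3142  0.2109] [ 1.7973e+02  3.0000e-02 -1.0237e+02]
clock: 13.6
tool_pos: [0.449, -0.314, 0.2137]
orientation: [-180.0, -0.0, -102.3]
force: [-0.8, 1.1, 4.9]
opening: 0.011
gripper_force: 30.0
```

View pics/w4.png

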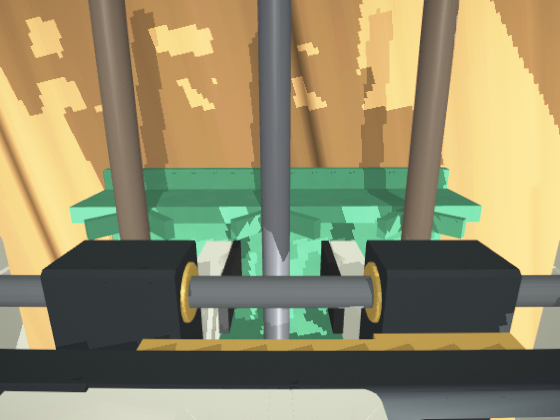

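The bar is pinched (opening 11 mm) and centred between its neighbours at (275,150). Lift, turn to the forge axis and check the droop.

```bash
python3 -m handwheel '[[-1,0,0,-0.6,0,0,0],[-1,0,0,-0.8,0,0,0],[-1,0,0,-0.96,0,0,0],[-1,0,0,0,0,0,-0.75],[-1,0,0,0,0,0,-0.75]]'
python3 -m handwheel '[[-1,0,0,0,0,0,-0.8],[-1,0,0,0,0,0,-0.8],[-1,0,0,0,0,0,-0.8],[-1,0,0,0,0,0,-0.8],[-1,0,0,0,0,0,-0.8]]'
cat > chk.py <<'E'
import sys,pickle
from plant import *
from h import *
A=float(sys.argv[1]) if len(sys.argv)>1 else .1697
o=get_obs();r=Ro.from_euler("xyz",o["orientation"],degrees=True).as_matrix();T=o["tool_pos"]
B=T+r@[-A,0,.1597];print("tcp",T.round(4),o["orientation"].round(2),"ball pred",B.round(4))
L=[]
D={}
for n in("scene","top"):
    s=snapshot(n);D[n]=s;p=proj(s,B[None])[0]
    g=s["color"][int(p[1])-16:int(p[1])+17,int(p[0])-16:int(p[0])+17].astype(int)
    m=((g[:,:,2]>=g[:,:,0]-8)&(g[:,:,1]-g[:,:,0]<15)&(g.sum(2)<400)).astype(np.uint8)
    # ball = where mask survives opening wider than the bar
    k=cv2.getStructuringElement(cv2.MORPH_ELLIPSE,(7,7));m2=cv2.morphologyEx(m,cv2.MORPH_OPEN,k)
    ys,xs=np.nonzero(m2);q=np.array([xs.mean(),ys.mean()])+p.astype(int)-16 if len(xs) else p*np.nan
    print(n,"pred",p.round(1),"ball px",q.round(1),len(xs));d,oo=rays(s,q);L.append((d[0],oo))
    cv2.imwrite(f"pics/c_{n}.png",cv2.resize(s["color"][int(p[1])-60:int(p[1])+60,max(0,int(p[0])-80):int(p[0])+80,::-1],None,fx=4,fy=4))
pickle.dump(D,open("c.pkl","wb"));X=tri(L);print("ball tri",X.round(4),"tool frame diff mm",((X-B)@r*1000).round(1))
E
python3 chk.py
```

```text
clock: 14.22
tool_pos: [0.4486, -0.3139, 0.2729]
orientation: [-180.0, 0.0, -93.2]
force: [-0.7, 0.4, -3.6]
opening: 0.0112
gripper_force: 30.0
clock: 14.85
tool_pos: [0.4486, -0.3139, 0.2725]
orientation: [180.0, 0.0, -69.2]
force: [-0.2, -0.7, -3.9]
opening: 0.011
gripper_force: 30.0
tcp [ 0.4486 -0.3139  0.2725] [ 1.7999e+02  3.0000e-02 -6.9210e+01] ball pred [ 0.3883 -0.1552  0.1129]
scene pred [148.2 203.3] ball px [147.8 206.3] 60
top pred [360.5 272.3] ball px [346.8 281.3] 92
ball tri [ 0.3617 -0.1397  0.079 ] tool frame diff mm [-23.9  19.4  33.9]
```

Run:
```python
import cv2,numpy as np
a=cv2.imread("pics/c_scene.png");b=cv2.imread("pics/c_top.png");print(a.shape,b.shape)
cv2.imwrite("pics/cc.png",np.hstack([cv2.resize(a,(400,300)),cv2.resize(b,(400,300))]))
```

```text
(480, 640, 3) (480, 640, 3)
```

View pics/cc.png

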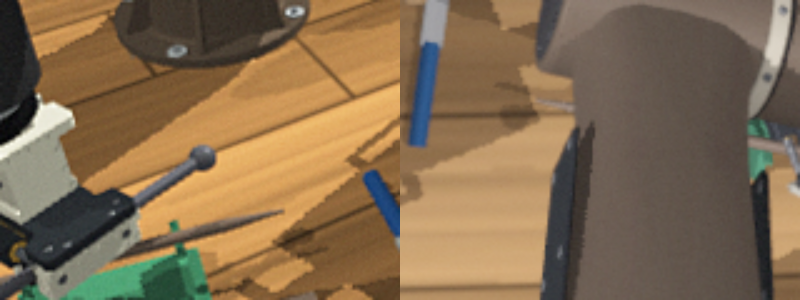

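The scene crop shows the ball about 3 px below prediction, so a droop of roughly 2° is likely. In the top view the arm hides the ball. I carry the bar to just before the ring and re-check.

```bash
python3 -m handwheel '[[-1,-0.6,-0.6,0,0,0,0],[-1,-0.94,-0.89,0,0,0,0],[-1,-0.94,-0.89,0,0,0,0],[-1,-0.94,-0.89,0,0,0,0],[-1,-0.94,-0.89,0,0,0,0]]' >/dev/null
python3 -m handwheel '[[-1,-0.94,-0.89,0,0,0,0],[-1,-0.94,-0.89,0,0,0,0],[-1,-0.8,-0.7,0,0,0,0],[-1,-0.48,-0.45,0,0,-0.33,0],[-1,0,0,0,0,0,0]]'
python3 chk.py
python3 - <<'E'
import cv2,numpy as np
a=cv2.imread("pics/c_scene.png");b=cv2.imread("pics/c_top.png")
cv2.imwrite("pics/cc2.png",np.hstack([cv2.resize(a,(400,300)),cv2.resize(b,(400,300))]))
E
```

```text
clock: 16.2
tool_pos: [0.549, -0.0747, 0.2724]
orientation: [-180.0, 2.0, -69.4]
force: [0.7, 0.1, -4.3]
opening: 0.0107
gripper_force: 30.0
tcp [ 0.549  -0.0747  0.2724] [-179.98    2.    -69.4 ] ball pred [0.4874 0.0892 0.1187]
scene pred [265.9 185.5] ball px [268.8 181.8] 190
top pred [248.3 229.4] ball px [nan nan] 0
ball tri [nan nan nan] tool frame diff mm [nan nan nan]
```

View pics/cc2.png

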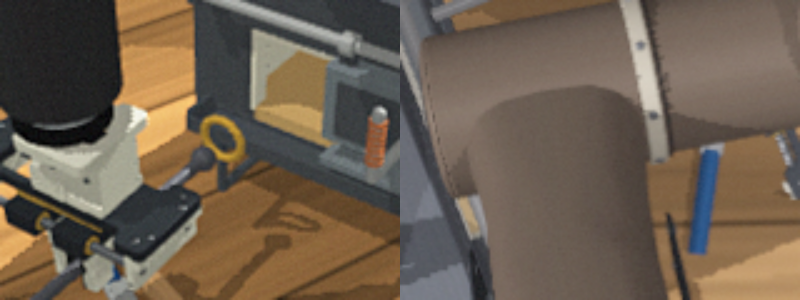

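The scene crop shows the ball just before the ring, at crop position about (205,160). The top view is blocked by the arm, so I measure the ball in the scene view only and solve for its height, and where it sits along the bar.

```bash
cat > sb.py <<'E'
import sys,pickle
from plant import *
from h import *
A=.1697
o=get_obs();r=Ro.from_euler("xyz",o["orientation"],degrees=True).as_matrix();T=o["tool_pos"];B=T+r@[-A,0,.1597]
s=snapshot("scene");p=proj(s,B[None])[0];c=p.astype(int)
g=cv2.resize(cv2.cvtColor(s["color"][c[1]-20:c[1]+21,c[0]-20:c[0]+21],cv2.COLOR_RGB2GRAY),None,fx=8,fy=8,interpolation=cv2.INTER_CUBIC)
H=cv2.HoughCircles(g,cv2.HOUGH_GRADIENT_ALT,1,40,param1=150,param2=.5,minRadius=34,maxRadius=58)
if H is None: H=cv2.HoughCircles(g,cv2.HOUGH_GRADIENT,1,20,param1=100,param2=8,minRadius=34,maxRadius=58)
print("pred",p.round(1),"pred radius px",(12e-3*s["fx"]/(np.array(s["R"])@B+s["t"])[2]).round(2))
an=np.radians(110.7);xh=np.array([np.cos(an),np.sin(an),0]);zh=np.array([0,0,1.]);yh=np.cross(zh,xh);O=np.array([.4769,.2188,0])
print("forge frame ball pred",(np.c_[xh,yh,zh].T@(B-O)*1000).round(1))
J=np.c_[proj(s,(B+xh*.01)[None])[0]-p,proj(s,(B+zh*.01)[None])[0]-p]/10;print("px per mm x:",J[:,0],"z:",J[:,1])
for h in H.reshape(-1,3)[:4]:
    q=(h[:2]+.5)/8-.5+c-20;print("circle",q.round(1),"r",h[2]/8,"-> dx,dz mm",np.linalg.solve(J,q-p).round(1))
E
python3 sb.py
```

```text
pred [265.3 185.6] pred radius px 5.26
forge frame ball pred [-125.7   37.1  118.4]
px per mm x: [ 0.25239168 -0.21583721] z: [-0.00421458 -0.35291032]
circle [252.2 173.2] r 6.9 -> dx,dz mm [-50.7  66. ]
circle [265.8 172. ] r 6.725 -> dx,dz mm [ 2.3 37.2]
circle [270.2 176.8] r 6.7125 -> dx,dz mm [19.7 13.1]
circle [264.1 188.9] r 6.6875 -> dx,dz mm [-4.9 -6.3]
```

Run:
```python
from plant import *
s=snapshot("scene");g=s["color"][178:200,254:284].astype(int)
for i,row in enumerate(g): print(178+i,' '.join('%3d'%(p.sum()//3) if p[2]>=p[0]-12 else '  .' for p in row))
```

```text
178   .   .   .   .   .   .   .   .   .   .   .   .   .   .   .  59  62  66  60  61  60  60  62   .   .   .   .   .  70  72
179   .   .   .   .   .   .   .   .   .   .   .   .   .   .   .  60  59  68  68  63  63  63  60  57   .   .   .   .   .  69
180   .   .   .   .   .   .   .   .   .   .   .   .   .   .   .   .  60  64  58  61  62  61  66  57   .   .   .   .   .  71
181   .   .   .   .   .   .   .   .   .   .   .   .   .   .   .   .  58  56  59  65  62  63  63  58  59   .   .   .   .   .
182   .   .   .   .   .   .   .   .   .   .   .   .   .   .   .   .   .  59  57  64  57  59  60  58  59   .   .   .   .   .
183   .   .   .   .   .   .   .   .   .   .   .  74   .   .   .   .   .   .  52  51  50  51  57  57  64   .   .   .   .   .
184   .   .   .   .   .   .   .   .   .  75  75  79  66  62   .   .   .   .   .  52  42  43  59   .   .   .   .   .   .  62
185   .   .   .   .   .   .   .   .  79  78  82  81  78  68  63   .   .   .   .   .  65   .   .   .   .   .   .   .   .  58
186   .   .   .   .   .   .   .  77  79  93  96  86  75  72  62  63   .   .   .   .   .   .   .   .   .   . 
[... 927 characters left out ...]
   .   .   .   .   .   .   .   .  63  57  58  59   .  63  51  52  58  58   .   .
195 115 135 155 151 100  72  44   .   .   .   .   .   .   .   .   .   .   .  69  56  49  56  72  65  58  48  53   .   .   .
196 140 155 135  95  75  58   .   .   .   .   .   .   .   .   .   .   .   .  65  62  51  54  66  62  52  54  49   .   .   .
197 155 132  88  71   .   .   .   .   .   .   .   .   .   .   .   .   .   .  66  58  50  47  51  52  55  50   .   .   .   .
198 117  84  69   .   .   .   .   .   .   .   .   .   .   .   .   .   .   .  68  62  58  53  47  54   .   .   .   .   .   .
199  33  47  49   .   .   .   .   .   .   .   .   .   .   .   .   .   .   .  64  57  55  53  53   .   .   .   .   .   .   .
```

The mask puts the ball centre at (265.2,187.9). That makes the ball level with the grip at z ≈ 0.113, at x -126, y 37. I move it 1 mm in y and go through the ring slowly.

```bash
python3 -m handwheel '[[-1,-0.3,0.04,0.01,0,0,0],[-1,-0.4,0,0.014,0,0,0],[-1,-0.4,0,0.014,0,0,0]]'
python3 -m handwheel '[[-1,-0.4,0,0.014,0,0,0],[-1,-0.4,0,0.014,0,0,0],[-1,-0.4,0,0.014,0,0,0]]'
python3 -m handwheel '[[-1,-0.4,0,0.014,0,0,0],[-1,0,0,0,0,0,0]]'; python3 sb.py | head -2
```

```text
clock: 16.77
tool_pos: [0.5374, -0.0496, 0.2722]
orientation: [-180.0, 2.0, -69.4]
force: [-0.4, 0.4, -3.1]
opening: 0.0113
gripper_force: 30.0
clock: 17.15
tool_pos: [0.527, -0.0213, 0.2722]
orientation: [-180.0, 2.0, -69.3]
force: [0.2, 0.7, -3.8]
opening: 0.0107
gripper_force: 30.0
clock: 17.4
tool_pos: [0.5235, -0.012, 0.2722]
orientation: [-180.0, 2.0, -69.3]
force: [0.6, -0.8, -4.4]
opening: 0.0108
gripper_force: 30.0
pred [281.7 171.2] pred radius px 5.05
forge frame ball pred [-57.3  38.  118.5]
```

```bash
python3 -m handwheel '[[-1,-0.72,0,0.025,0,0,0],[-1,-0.72,0,0.025,0,0,0],[-1,-0.72,0,0.025,0,0,0],[-1,-0.72,0,0.025,0,0,0],[-1,-0.72,0,0.025,0,0,0]]'
python3 -m handwheel '[[-1,-0.72,0,0.025,0,0,0],[-1,0,0,0.2,0,0,0],[-1,0,0,0.12,0,0,0],[-1,0,0,0,0,0,0]]'; python3 sb.py | head -2
```

```text
clock: 18.08
tool_pos: [0.4915, 0.0724, 0.2721]
orientation: [-180.0, 2.0, -69.4]
force: [0.5, 0.3, -3.2]
opening: 0.0111
gripper_force: 30.0
clock: 18.58
tool_pos: [0.4854, 0.0883, 0.2637]
orientation: [179.9, 2.0, -69.4]
force: [-0.8, 0.3, -4.1]
opening: 0.0111
gripper_force: 30.0
pred [305.1 154. ] pred radius px 4.72
forge frame ball pred [ 50.   38.  109.9]
```

```bash
python3 -m handwheel '[[-1,0,0,0.06,0,0,0],[-1,0,0,0.04,0,0,0],[-1,0,0,0,0,0,0]]'
python3 -m handwheel '[[-0.3,0,0,0,0,0,0],[-0.3,0,0,0,0,0,0],[-0.3,0,0,0,0,0,0],[-0.3,0,0,0,0,0,0]]'
```

```text
clock: 19.0
tool_pos: [0.4857, 0.0886, 0.2618]
orientation: [-180.0, 2.0, -69.4]
force: [0.6, -1.2, -0.2]
opening: 0.0109
gripper_force: 30.0
clock: 19.5
tool_pos: [0.4855, 0.0888, 0.2617]
orientation: [-180.0, 2.0, -69.3]
force: [0.4, -0.2, -0.1]
opening: 0.0306
gripper_force: 0.0
```

```bash
python3 -m handwheel '[[-0.3,0.6,0,-0.02,0,0,0],[-0.3,0.6,0,-0.02,0,0,0],[-0.3,0.6,0,-0.02,0,0,0],[-0.3,0.6,0,-0.02,0,0,0],[-0.3,0,0,0,0,0,0]]'
python3 -m handwheel '[[-1,0,0,0,0,0,0],[-1,0,0,0,0,0,0],[-1,0,0,0,0,0,0],[-1,0,0,0,0,0,0]]'
python3 snap.py w5; python3 sb.py | head -2
```

```text
clock: 20.12
tool_pos: [0.507, 0.0312, 0.2614]
orientation: [180.0, 2.0, -69.5]
force: [0.3, 0.9, -0.5]
opening: 0.0308
gripper_force: 0.0
clock: 20.62
tool_pos: [0.5065, 0.0328, 0.2616]
orientation: [180.0, 2.0, -69.3]
force: [-1.3, 0.0, 0.7]
opening: 0.0106
gripper_force: 30.0
[0.5065 0.0328 0.2616] [179.99   1.98 -69.33]
pred [292.4 165.5] pred radius px 4.87
forge frame ball pred [ -9.3  38.  107.8]
```

View pics/w5.png

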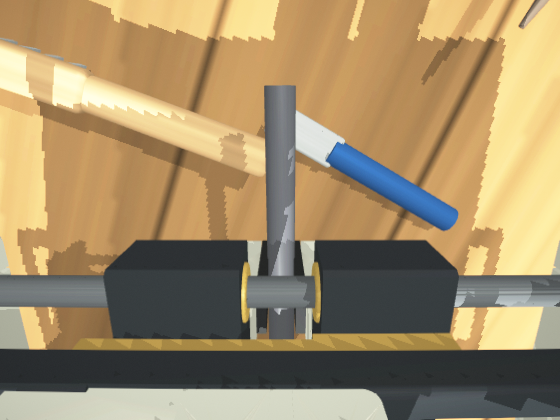

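The bar is gripped, with its tail end at (280,86), so I can get the ball's position along x from that.

Run:
```python
from h import *; import pickle
s,o=pickle.load(open("w5.pkl","rb"))
an=np.radians(110.7);F=np.c_[[np.cos(an),np.sin(an),0],[-np.sin(an),np.cos(an),0],[0,0,1]];O=np.array([.4769,.2188,0])
for z in(.102,.108): print(((cast(s,[[280,86]],z,o)-O)@F*1000).round(1))
```

```text
[[-258.3   37.7  102. ]]
[[-258.3   37.7  108. ]]
```

The ball is at x ≈ 51, so it needs 49 mm more.

```bash
python3 -m handwheel '[[-1,-0.4,0,0.014,0,0,0],[-1,-0.5,0,0.018,0,0,0],[-1,-0.5,0,0.018,0,0,0],[-1,-0.5,0,0.018,0,0,0],[-1,-0.06,0,0,0,0,0]]'
python3 -m handwheel '[[-1,0,0,0,0,0,0],[-1,0,0,0,0,0,0]]'
python3 -m handwheel '[[0,0,0,0,0,0,0],[0,0,0,0,0,0,0],[0,0,0,0,0,0,0],[0,0,0,0,0,0,0],[0,0,0,0,0,0,0]]'; python3 snap.py w6
```

```text
clock: 21.35
tool_pos: [0.489, 0.0796, 0.2617]
orientation: [-180.0, 2.0, -69.3]
force: [-0.2, -1.7, 1.1]
opening: 0.011
gripper_force: 30.0
clock: 21.6
tool_pos: [0.4893, 0.0787, 0.2616]
orientation: [-180.0, 2.0, -69.4]
force: [-1.8, 3.3, 2.3]
opening: 0.0111
gripper_force: 30.0
clock: 22.22
tool_pos: [0.4893, 0.0784, 0.2615]
orientation: [180.0, 2.0, -69.4]
force: [0.7, -0.1, -0.8]
opening: 0.0436
gripper_force: 0.0
[0.4893 0.0784 0.2615] [180.     1.98 -69.36]
```

```bash
python3 -m handwheel '[[0,0,0,-0.6,0,0,0],[0,0,0,-1,0,0,0],[0,0,0,-1,0,0,0],[0,0,0,-1,0,0,0],[0,0,0,-1,0,0,0]]' >/dev/null
python3 -m handwheel '[[0,0,0,-1,0,0,0],[0,0,0,-1,0,0,0],[0,0,0,-0.4,0,0.33,0],[0,0,0,0,0,0,0]]'
python3 snap.py w7
python3 - <<'E'
from h import *; import pickle
s,o=pickle.load(open("w7.pkl","rb"))
an=np.radians(110.7);F=np.c_[[np.cos(an),np.sin(an),0],[-np.sin(an),np.cos(an),0],[0,0,1]];O=np.array([.4769,.2188,0])
P=proj(s,[O+F@[-x/1000,.038,.102] for x in(210,150)],o);print("pred tail, 150:",P.round(1).tolist())
c=P[0].astype(int);g=s["color"][c[1]-20:c[1]+50:3,c[0]-20:c[0]+20].astype(int)
for i,row in enumerate(g): print(c[1]-20+3*i,''.join('#' if p[2]>=p[0]-12 else '.' for p in row))
print("col0",c[0]-20)
E
```

```text
clock: 23.4
tool_pos: [0.4912, 0.0728, 0.437]
orientation: [-179.9, -0.0, -69.3]
force: [-1.1, -0.7, -1.2]
opening: 0.0438
gripper_force: 0.0
[0.4912 0.0728 0.437 ] [-1.7994e+02 -5.0000e-02 -6.9330e+01]
pred tail, 150: [[280.9, 109.1], [281.0, 176.0]]
89 ...............#########################
92 ..................######################
95 .......................#################
98 ............................############
101 .................................#######
104 ......................................##
107 ........................................
110 ...................#####.##.............
113 ..............#############.............
116 ...............############.............
119 ...............############.............
122 ...............############.............
125 ...............############.............
128 ...............############.............
131 ...............############.............
134 ...............############.............
137 ...............############.............
140 ...............############.............
143 ...............############.............
146 ...............############.............
149 ...............############.............
152 ...............############.............
155 ...............############.............
158 ...............############.............
col0 260
```

The tail sits within 2 mm of prediction, so the ball is at about x 101 with the bar straight in the ring. Now the door.

```bash
python3 -m handwheel '[[0.2,-0.2,-0.93,0,0,0,0],[0.2,-0.22,-0.95,0,0,0,0],[0.2,-0.21,-0.93,0,0,0,0],[0.2,-0.21,-0.93,0,0,0,0],[0.2,-0.21,-0.93,0,0,0,0]]' >/dev/null
python3 -m handwheel '[[0.2,-0.21,-0.93,0,0,0,0],[0.2,-0.21,-0.93,0,0,0,0],[0.2,0,0,0,0,0,0],[0.2,0,0,0,0,0,0]]'
```

```text
clock: 24.58
tool_pos: [0.631, 0.1647, 0.4352]
orientation: [179.9, -0.0, -69.4]
force: [0.6, 0.2, -0.2]
opening: 0.0528
gripper_force: 0.0
```

```bash
python3 -m handwheel '[[0.2,0,0,1,0,0,0],[0.2,0,0,1,0,0,0],[0.2,0,0,0.8,0,0,0],[0.2,0,0,0.6,0,0,0],[-1,0,0,0,0,0,0]]'
python3 -m handwheel '[[-1,0,0,0,0,0,0],[-1,0,0,0,0,0,0],[-1,0,0,0,0,0,0],[-1,0,0,0,0,0,0],[-1,0,0,0,0,0,0]]'
python3 -m handwheel '[[-1,0,0.7,0,0,0,0],[-1,0,0.7,0,0,0,0],[-1,0,0.7,0,0,0,0],[-1,0,0.7,0,0,0,0],[-1,0,0.7,0,0,0,0]]'
python3 -m handwheel '[[-1,0,0.45,0,0,0,0],[-1,0,0.2,0,0,0,0],[-1,0,0,0,0,0,0]]'
```

```text
clock: 25.2
tool_pos: [0.6308, 0.1644, 0.3505]
orientation: [179.9, -0.0, -69.4]
force: [0.9, 0.5, -0.2]
opening: 0.0472
gripper_force: 0.0
clock: 25.82
tool_pos: [0.6306, 0.1644, 0.3518]
orientation: [179.9, -0.0, -69.4]
force: [-6.3, -1.4, 4.2]
opening: 0.0115
gripper_force: 30.0
clock: 26.45
tool_pos: [0.5494, 0.1338, 0.3518]
orientation: [-179.9, -0.0, -69.4]
force: [3.3, 0.0, 0.2]
opening: 0.0113
gripper_force: 30.0
clock: 26.82
tool_pos: [0.5337, 0.1279, 0.3518]
orientation: [179.9, -0.0, -69.4]
force: [-2.4, -2.6, 5.3]
opening: 0.011
gripper_force: 30.0
```

```bash
python3 -m handwheel '[[-1,0,0.12,0,0,0,0],[-1,0,0,0,0,0,0]]';python3 -m handwheel '[[-1,0,0.1,0,0,0,0],[-1,0,0,0,0,0,0]]'
```

```text
clock: 27.08
tool_pos: [0.5319, 0.1272, 0.3518]
orientation: [-179.9, -0.0, -69.3]
force: [3.3, -2.2, 2.4]
opening: 0.0108
gripper_force: 30.0
clock: 27.32
tool_pos: [0.5311, 0.127, 0.3518]
orientation: [-179.7, -0.0, -69.3]
force: [14.2, -1.3, -4.6]
opening: 0.0112
gripper_force: 30.0
```

The stop is felt, so the door is shut. I release, lift clear and check.

```bash
python3 -m handwheel '[[0.3,0,0,0,0,0,0],[0.3,0,0,0,0,0,0],[0.3,0,0,0,0,0,0],[0.3,0,0,0,0,0,0],[0.3,0,0,-0.5,0,0,0]]'
python3 -m handwheel '[[0.3,0,0,-1,0,0,0],[0.3,0,0,-1,0,0,0],[0.3,0,0,-1,0,0,0],[0.3,0.5,0,-1,0,0,0],[0.3,0,0,0,0,0,0]]'
python3 - <<'E'
from plant import *
import cv2
s=snapshot("scene");t=snapshot("top")
cv2.imwrite("pics/f.png",cv2.resize(s["color"][90:230,225:425,::-1],None,fx=4,fy=4,interpolation=cv2.INTER_CUBIC))
E
```

```text
clock: 27.95
tool_pos: [0.5287, 0.1261, 0.3635]
orientation: [179.9, -0.0, -69.4]
force: [0.2, -0.5, 0.3]
opening: 0.0542
gripper_force: 0.0
clock: 28.58
tool_pos: [0.5338, 0.1141, 0.4671]
orientation: [-179.7, 0.0, -69.4]
force: [-0.4, -0.4, 0.3]
opening: 0.0568
gripper_force: 0.0
```

View pics/f.png

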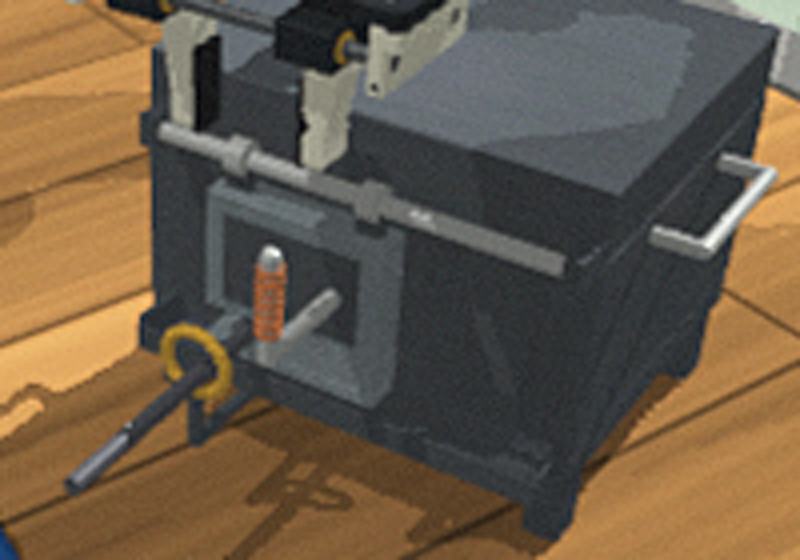

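The picture shows the door shut around the bar, the bar lying in the ring (crop position about (200,370)), and the gripper clear above the handle.

```bash
python3 -c "
from plant import *
print(close_job())"
```

```text
the job is handed in; nothing more can be done
None
```

I handed the job in at about 28.6 s: the ball bar lies through the ring with its ball about 101 mm into the firebox (target 100), the door is shut against its stop with its slot around the bar, and the gripper is clear; no verdict came back.

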